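# Lock the bench magnifier's arm with the red ball-lock pin

### The arm

A 6-joint arm with a two-finger parallel gripper is mounted at the origin on the work surface. World frame = base frame: x ahead of the robot, y to its left, z up, the work surface at z = 0. Lengths are in mm, angles in rad, forces in N, time in s.
With the tool pointing down it reaches from about 325 to 875 mm from the base axis. Payload 4.4 kg.
Tool frame: the origin (TCP) lies between the finger pads, 19 mm behind the fingertips; this is the grasp point; z points along the fingers, y is the line along which they close (so a half turn about z gives the same grasp; the last joint's range is limited). The gripper opens to 85 mm and grips with 20 to 120 N. Pads are 22 mm wide; open, the fingers measure 114 mm over their backs; the gripper's body (76 mm by 85 mm) begins 54 mm behind the grasp point. The pads swing forward as they close: fully open they stand 13 mm farther back than shut.
Start: joints at [-1.325, 0.207, 1.542, -0, 1.393, -0.15], TCP at [222.208, -530.331, 249.982] pointing down, gripper open.
Joint ranges: [-2.73, 2.73], [-0.86, 2.22], [0.23, 2.46], [-1.11, 4.25], [0.08, 2.63], [-2.82, 2.82]. Speed limits (rad/s): [2.79, 2.79, 3.14, 3.14, 3.14, 3.14].

### API

Orientations are given as a 3x3 rotation matrix whose columns are the frame's x, y, z axes.
In Python, from plant import ctrl, sensors, optics gives the robot as it stands. Calls block until the motion is done:
- ctrl.move_ptp(position, orientation): joint-space move of the TCP to a pose.
- ctrl.move_l(position, rot=None, vel=150, threshold=None): straight line of the TCP; rot=None keeps the orientation; vel is the mean speed in mm/s. With threshold (N) it stops when the force on the tool has changed by that much, and returns True; else False.
- ctrl.set_joints(angles): joint-space move.
- ctrl.gripper_to(opening, force=None): finger opening in mm; force is the grip in N (None keeps the last); returns when the fingers have stopped.
- ctrl.hold(seconds).
- ctrl.solve_ik(position, orientation): joint angles nearest the present ones, or None.
- sensors.read_state(): the state.
- optics.grab_frame(name): name is "side" or "top"; returns (picture, depth): 480x640x3 uint8, red, green, blue; 480x640 float32, mm along the optical axis (not along the pixel's ray), 0 where there is no reading.
- optics.camera_params(name): a dict with "mtx" (3x3 intrinsics, pixels), "k1" (the pictures are not rectified: a ray, as slopes to the right and down, at radius r is drawn at 1 + k1 r^2 times it, then the intrinsics apply), "R" (3x3) and "t" (3): a world point X has camera coordinates R X + t. Camera axes: x right, y down, z forward; pixel columns grow to the right and rows downward; lengths in mm; the calibration is good to about 2 mm. A picture is of the moment at which its call begins. camera_params takes no time and is no camera call.
A pose or a line that the arm cannot do raises ctrl.MotionError and nothing moves.
- ctrl.finish_job(): hands the job in; it is judged then, once.
The state is a dict: "t": time; "q": joint angles; "qvel": joint speeds; "tau": joint torques, N m; "eef_pos": TCP position; "eef_rot": TCP orientation; "force": force on the tool from outside, world axes, zero at the start; "wrist_torque": the same for the moment, N m; "grip_width": finger opening in mm; "grasp_force": force on a finger pad.
Only numpy, scipy, OpenCV 4.12 (cv2) and the standard library are available. Lean on these libraries where they do the work, as an engineer would, in place of code of your own. Each camera call takes 0.05 s, during which the arm holds its last target. There are 200 camera calls.

### The job

Secure the bench magnifier's yellow arm in its bracket with the red ball-lock pin: take that pin from the stand with its side button squeezed in, lift it clear, and push it down through the aligned holes of the bracket, keeping the button in until the pin's flange is home on the bracket. Then let go so that the button springs out and the pin locks. Leave the blue pin where it is in the stand.

Things in the scene. Friction and masses are not known exactly. Their poses are not given: they have to be found in the camera images.
- red_pin: Red pin, upright in low grey stand (holes as bracket's). Origin: axis, flange underside; z up. Flange 40 dia, 6 thick; above it a grip block, z 6-42 mm, 40 along x, 20 along y; red button juts 5 from its +y face, z 14-38. Grip across y, centred, TCP at z 28, to squeeze it (across x does not). Shank 14 dia, 54 long, tapered tip; locking balls at z -34 jut 6 along +x and -x unless button is in.
- red_button (a joint): Travel of the red pin's thumb button (16 mm wide along x): 0 = out, balls out, pin cannot pass its holes; 0.005 m = fully in, flush with the block, balls drawn in flush with the shank. Spring 3 N at first, 6 N fully in: grip with 20 N or more. It springs out by itself when let go. Pin 0.15 to 0.25 kg.
- hole (a point): Centre of the hole's mouth on the flat top (64 mm wide, 85 mm above the bench) of the fixed fork (pale top, dark body) holding the yellow magnifier arm. Hole 20 mm dia, chamfered 4 mm, straight down through three plates, 24 mm in all, free below. Pin home: its origin at this point, flange flat on top, any turn about its axis. Nothing of bracket, arm or lens rises above this top (bolt heads 1 mm).
- blue_pin: The same kind of pin with blue flange and blue button, to be left alone, in the stand's other hole, 90 mm from the red one roughly along the pins' x axes. Stand: fixed, top plate 190 x 64 mm, 75 mm above the bench. Origin and axes as for the red pin: on the axis at the flange's underside, z up, button on +y.
Mind the look-alikes: they are no part of the job. Leave any brown or purple look-alike of the red_pin alone.

How it is judged (in metres and radians):
On the way, in this order (a step that is already met when the one before it is completed fails the run):
1. The red pin is lifted clear of the stand, its button held in (height (world z) of red_pin above 0.138 m and value of joint red_button above 0.0035 m), for 0.1 s.
2. The red pin is home in the bracket's hole (flange within 6 mm of the top), its button still held in (horizontal distance between red_pin and hole below 0.01 m and z of red_pin in the frame of hole between -0.004 and 0.006 m and value of joint red_button above 0.0035 m), for 0.1 s.
At the end, for the whole second after the job is handed in: The red pin stands in the bracket's hole, upright within 10 degrees, within 10 mm of the hole's centre, its flange within 4 mm of the bracket's top, at rest, with its button sprung out (less than 1.5 mm in), and the blue pin is within 20 mm of where it was in the stand (horizontal distance between red_pin and hole below 0.01 m and z of red_pin in the frame of hole between -0.004 and 0.004 m and angle between red_pin's own z axis and vertical below 0.17 rad and value of joint red_button below 0.0015 m and linear speed of red_pin below 0.02 m/s and distance of blue_pin from where it was at the start of the episode below 0.02 m); the robot touches nothing.
It fails at once if The blue pin is moved more than 20 mm (distance of blue_pin from where it was at the start of the episode above 0.02 m).
It also fails if it takes over 38 s, if anything falls off the work surface, if the arm or the gripper's body presses on something with over 40 N, if the wrist force passes 120 N, or if a joint passes its speed limit or range.

## Working session

There is one attempt and no reset: what is moved stays moved. The work goes in short steps, each a Python script; the robot and the scene stay as the last script left them, time stands still between calls to the robot, and variables do not carry over. Pictures are saved under pics/ and viewed, at most 10 in all, crops included, and the job is handed in when it is done.

```bash
mkdir -p pics; cat > h.py <<'E'
import numpy as np, cv2
from plant import ctrl, sensors, optics
def world(name, d, u, v, w=2):
    p=optics.camera_params(name); K=np.array(p["mtx"]); 
    s=cv2.undistortPoints(np.array([[[u,v]]],float),K,np.array([p["k1"],0,0,0,0.]))[0,0] if False else und(p,u,v)
    a=d[int(v)-w:int(v)+w+1,int(u)-w:int(u)+w+1]; a=a[a>0]; z=np.median(a)
    return np.array(p["R"]).T@(np.array([s[0],s[1],1])*z-np.array(p["t"]))
def und(p,u,v):
    K=np.array(p["mtx"]); x=np.linalg.solve(K,[u,v,1])[:2]; s=x.copy()
    for _ in range(20): s=x/(1+p["k1"]*(s@s))
    return s
def ray(name,u,v):
    p=optics.camera_params(name); s=und(p,u,v); R=np.array(p["R"])
    return -R.T@np.array(p["t"]), R.T@np.array([s[0],s[1],1])
def atz(name,u,v,z):
    c,r=ray(name,u,v); return c+r*(z-c[2])/r[2]
def tri(a,b):
    (c1,r1),(c2,r2)=ray(*a),ray(*b); r1=r1/np.linalg.norm(r1); r2=r2/np.linalg.norm(r2)
    s=np.linalg.lstsq(np.c_[r1,-r2],c2-c1,rcond=None)[0]
    p,q=c1+s[0]*r1,c2+s[1]*r2; return (p+q)/2,np.linalg.norm(p-q)
E
python3 - <<'E'
from h import *
for n in("top","side"):
    i,d=optics.grab_frame(n); cv2.imwrite(f"pics/{n}0.png",i[:,:,::-1]); np.savez(f"pics/{n}0.npz",i=i,d=d)
    p=optics.camera_params(n); print(n,p, (d>0).mean())
print(sensors.read_state()["t"])
E
```

```text
top {'mtx': array([[575.30595811,   0.        , 316.38065855],
       [  0.        , 575.30595811, 241.90083809],
       [  0.        ,   0.        ,   1.        ]]), 'k1': -0.1696144928625749, 'R': array([[ 0.01234884, -0.99985569,  0.01166644],
       [-0.99331152, -0.01360589, -0.11466084],
       [ 0.11480302, -0.01017248, -0.99333619]]), 't': array([5.95765656e-01, 5.94769200e+02, 9.64416398e+02])} 0.9960481770833334
side {'mtx': array([[567.42762549,   0.        , 330.15955638],
       [  0.        , 567.42762549, 238.48410406],
       [  0.        ,   0.        ,   1.        ]]), 'k1': -0.14205686436387613, 'R': array([[-9.03251073e-01, -4.29112364e-01, -2.78061815e-04],
       [-3.19406625e-01,  6.72760725e-01, -6.67362282e-01],
       [ 2.86560476e-01, -6.02706883e-01, -7.44733179e-01]]), 't': array([ 532.19763492,  260.3641731 , 1093.06635815])} 0.9959505208333334
0.1
```

View pics/top0.png

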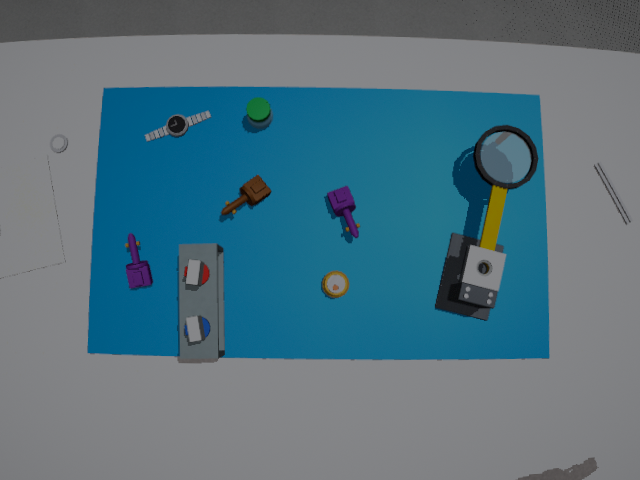

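View pics/side0.png

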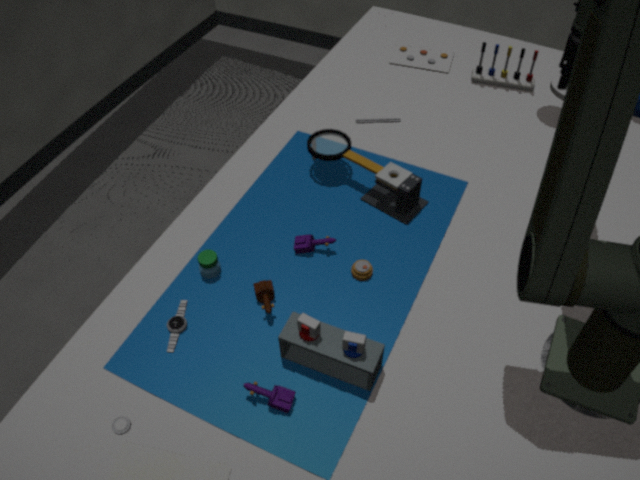

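Top view: candidates for the red pin are the red-flanged one upright in the stand at (196,272), the blue one at (196,328), two purple ones lying at (138,270) and (345,205), and a brown one at (245,195). Only (196,272) is red and upright in the stand. The bracket hole is at (484,268). In the side view the red pin is at (309,328), the blue one at (354,345) and the hole at (394,174). I'll confirm with an enlarged crop.

```bash
python3 - <<'E'
from h import *
T=np.load("pics/top0.npz"); S=np.load("pics/side0.npz")
def c(D,u,v,w=400,h=300,k=5): 
    a=D["i"][v-h//k//2:v+h//k//2,u-w//k//2:u+w//k//2,::-1]; a=cv2.convertScaleAbs(a,alpha=1.3); return cv2.resize(a,(w,h),interpolation=cv2.INTER_CUBIC)
m=np.vstack([np.hstack([c(T,196,273),c(S,309,328)]),np.hstack([c(T,484,268),c(S,394,176)])])
cv2.imwrite("pics/m1.png",m)
for n,D,u,v in [("top",T,194,272),("top",T,194,328),("side",S,309,322),("top",T,475,262),("side",S,384,176)]: print(n,u,v,world(n,D["d"],u,v).round(1))
E
```

```text
top 194 272 [534.2 203.  118.3]
top 194 328 [445.7 200.6 117.1]
side 309 322 [533.1 208.1 115.9]
top 475 262 [ 558.7 -256.    85.4]
side 384 176 [ 567.8 -253.1   85.7]
```

View pics/m1.png

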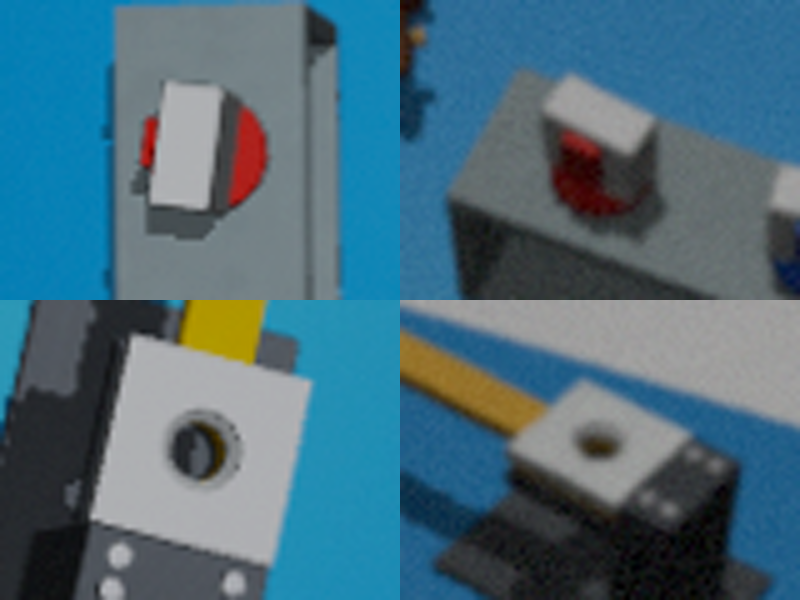

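The crops confirm it: the red flange and red button are in the stand, with the button facing image left (+y). The block-top centre is at about (193.1,271.7) top and (308.7,320.2) side. The hole mouth is at about (484.3,267.4) top and (393.2,173.6) side.

```bash
python3 - <<'E'
from h import *
f=lambda u,v,cu,cv_: ((u+.5)/5-.5+cu-40,(v+.5)/5-.5+cv_-30)
t=lambda u,v:("top",*f(u,v,196,273)); s=lambda u,v:("side",*f(u,v,309,328))
print("pin top",tri(t(187.5,145.5),s(200.5,113)))
T=[(167,81),(225,87),(208,209),(150,205)]; 
W=np.array([atz(*t(*c),117.5) for c in T]); print(W.round(1),W.mean(0))
x=(W[0]+W[1]-W[2]-W[3])/2; y=(W[0]+W[3]-W[1]-W[2])/2; print(x,y,np.degrees(np.arctan2(x[1],x[0])),np.degrees(np.arctan2(-y[0],y[1])))
Sd=[(173,72),(256,120),(230,155),(143,105)]; W=np.array([atz(*s(*c),117.5) for c in Sd]); print(W.round(1),W.mean(0))
a=W[0]-W[1]; b=W[3]-W[2]; print(a,b,[np.degrees(np.arctan2(k[1],k[0])) for k in (a,b)])
h1=("top",*f(203.5,149,484,268)); h2=("side",*f(198,140,394,176)); print("hole",tri(h1,h2),atz(*h1,85),atz(*h2,85))
q=[("top",*f(u,v-300,484,268)) for u,v in [(130,335),(312,380),(272,566),(90,520)]]
W=np.array([atz(*c,85) for c in q]);print(W.round(1),W.mean(0))
E
```

```text
pin top (array([535.03804202, 204.9449731 , 116.27088168]), np.float64(0.5326670048445424))
[[555.2 211.9 117.5]
 [553.6 193.1 117.5]
 [514.7 197.4 117.5]
 [515.6 216.1 117.5]] [534.74427355 204.62448823 117.5       ]
[39.25585339 -4.180208    0.        ] [ 1.27586555 18.74764329  0.        ] -6.078306249208286 -3.893245000127907
[[552.3 193.9 117.5]
 [515.2 199.7 117.5]
 [517.1 217.4 117.5]
 [555.5 211.7 117.5]] [535.01615533 205.67590363 117.5       ]
[ 3.70436339e+01 -5.81897033e+00  1.13686838e-13] [38.45336817 -5.67659318  0.        ] [np.float64(-8.927311366457898), np.float64(-8.39751198407597)]
hole (array([ 550.58237222, -271.76626924,   84.97645909]), np.float64(1.587909684250208)) [ 549.82888966 -272.01542733   85.        ] [ 551.3207607  -271.46759147   85.        ]
[[ 587.8 -247.4   85. ]
 [ 573.4 -310.3   85. ]
 [ 510.9 -295.1   85. ]
 [ 525.9 -232.8   85. ]] [ 549.49146258 -271.38497827   85.        ]
```

```bash
cat >> h.py <<'E'
def rot(deg,s=1):
    a=np.radians(deg); y=s*np.array([-np.sin(a),np.cos(a),0]); z=np.array([0,0,-1.]); return np.c_[np.cross(y,z),y,z]
def st():
    s=sensors.read_state(); print({k:np.round(s[k],2) for k in("t","eef_pos","force","wrist_torque","grip_width","grasp_force")}); return s
E
python3 - <<'E'
from h import *
P=np.array([535,205.2,103.]); H=np.array([550.3,-271.8,113])
best=None
for s in(1,-1):
    a,b=ctrl.solve_ik(P,rot(-6.5,s)),ctrl.solve_ik(H,rot(-6.5,s)); print(s,a,b)
    if a is not None and b is not None and (best is None or max(abs(a[5]),abs(b[5]))<best[0]): best=(max(abs(a[5]),abs(b[5])),s)
s=best[1]; R=rot(-6.5,s); print("sign",s)
ctrl.gripper_to(60,30)
ctrl.move_ptp(P+[0,0,80],R)
print(ctrl.move_l(P,vel=80,threshold=10)); st()
ctrl.gripper_to(0,40); st()
i,d=optics.grab_frame("side"); cv2.imwrite("pics/g.png",cv2.resize(i[260:410,220:420,::-1],(800,600),interpolation=cv2.INTER_CUBIC))
E
```

```text
1 [ 2.15237756e-01  3.63485884e-01  1.67115132e+00 -4.44089210e-16
  1.10695545e+00 -1.24211217e+00] [-5.99676577e-01  4.25727872e-01  1.55825641e+00 -4.44089210e-16
  1.15760837e+00 -2.05702650e+00]
-1 [ 2.15237756e-01  3.63485884e-01  1.67115132e+00 -4.44089210e-16
  1.10695545e+00  1.89948048e+00] [-5.99676577e-01  4.25727872e-01  1.55825641e+00 -4.44089210e-16
  1.15760837e+00  1.08456615e+00]
sign -1
False
{'t': np.float64(4.45), 'eef_pos': array([535.68, 205.36, 103.74]), 'force': array([ 0.35, -0.33, -0.47]), 'wrist_torque': array([ 0.03, -0.06, -0.03]), 'grip_width': np.float64(60.08), 'grasp_force': np.float64(0.0)}
{'t': np.float64(4.88), 'eef_pos': array([535.75, 204.99, 104.01]), 'force': array([-0.88, -2.98,  5.39]), 'wrist_torque': array([-0.33,  0.07, -0.  ]), 'grip_width': np.float64(19.47), 'grasp_force': np.float64(40.01)}
```

View pics/g.png

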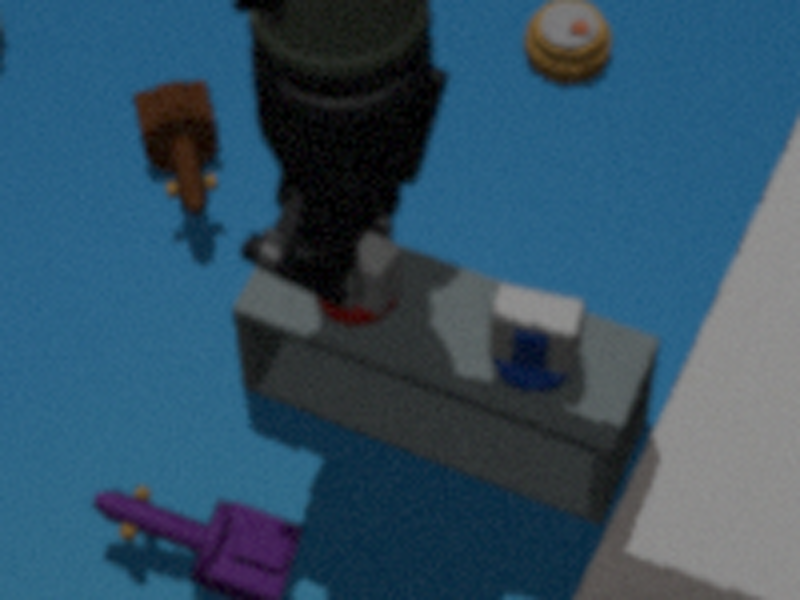

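The fingers hold the red pin (flange at about (355,310) in the crop) and the blue one is undisturbed. The width of 19.5 mm means the button is in. I'll lift, carry and look above the hole.

```bash
python3 - <<'E'
from h import *
p=sensors.read_state()["eef_pos"]; R=rot(-6.5,-1); H=np.array([550.3,-271.8,113])
print(ctrl.move_l(p+[0,0,90],vel=90,threshold=25)); ctrl.hold(.2); s=st()
ctrl.move_ptp(H+[0.7,0,72],R); ctrl.hold(.4); s=st()
i,d=optics.grab_frame("side"); np.savez("pics/side1.npz",i=i,d=d)
j,e=optics.grab_frame("top")
c=lambda a,u,v:cv2.resize(cv2.convertScaleAbs(a[v-60:v+60,u-40:u+40,::-1],alpha=1.4),(400,600),interpolation=cv2.INTER_CUBIC)
cv2.imwrite("pics/c.png",np.hstack([c(i,394,165),c(j,484,260)]))
E
```

```text
False
{'t': np.float64(6.29), 'eef_pos': array([535.35, 204.91, 193.26]), 'force': array([ 0.77,  0.86, -1.56]), 'wrist_torque': array([0.05, 0.04, 0.01]), 'grip_width': np.float64(19.56), 'grasp_force': np.float64(39.16)}
{'t': np.float64(8.43), 'eef_pos': array([ 551.17, -271.42,  185.05]), 'force': array([-0.57,  0.31, -0.98]), 'wrist_torque': array([ 0.04, -0.02,  0.  ]), 'grip_width': np.float64(19.22), 'grasp_force': np.float64(39.16)}
```

View pics/c.png

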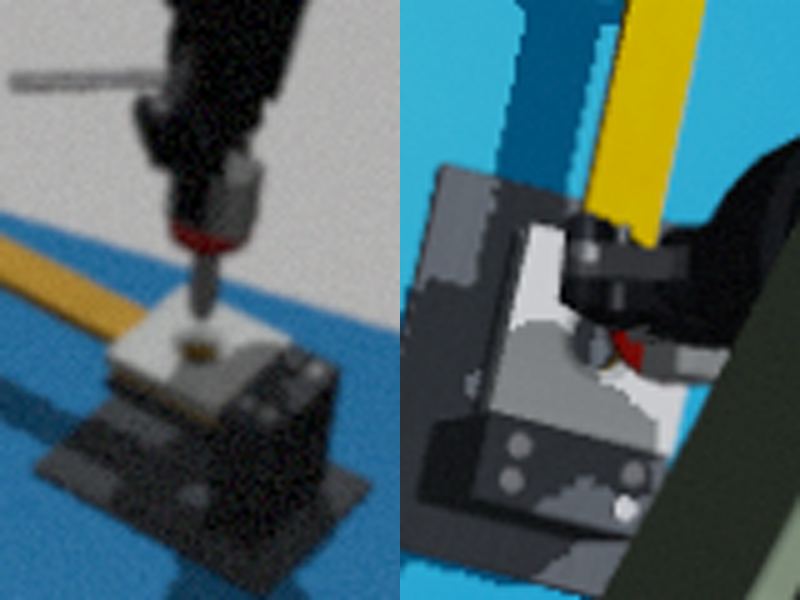

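The pin hangs vertically over the hole: in the side crop its tip is at (202,312) and the hole at (197,346). I'll check the offset by projection.

```bash
python3 - <<'E'
from h import *
p=optics.camera_params("side")
def proj(X):
    c=np.array(p["R"])@X+p["t"]; s=c[:2]/c[2]; s=s*(1+p["k1"]*(s@s)); return (p["mtx"]@np.array([*s,1]))[:2]
e=np.array([551.2,-271.4,0]); cr=lambda q:((q-[354,105]+.5)*5-.5).round(1)
for z in(85,103,120,140,157,163): print(z,cr(proj(e+[0,0,z])))
for D in np.eye(3)[:2]*5: print(cr(proj(e+D+[0,0,103])))
E
```

```text
85 [198.2 345.2]
103 [201.2 316.7]
120 [204.1 289.3]
140 [207.6 256.4]
157 [210.6 227.9]
163 [211.7 217.7]
[191.4 313.6]
[197.4 322.9]
```

The match is within about 1 mm, so I'll insert.

```bash
python3 - <<'E'
from h import *
x,y=550.0,-272.0
print(ctrl.move_l([x,y,122],vel=60,threshold=15)); s=st()
if s["eef_pos"][2]<124:
    print(ctrl.move_l([x,y,110],vel=20,threshold=12)); s=st()
    ctrl.hold(.4); st()
i,d=optics.grab_frame("side")
cv2.imwrite("pics/i.png",cv2.resize(cv2.convertScaleAbs(i[130:230,330:463,::-1],alpha=1.4),(798,600),interpolation=cv2.INTER_CUBIC))
E
```

```text
False
{'t': np.float64(9.73), 'eef_pos': array([ 550.42, -272.28,  122.63]), 'force': array([ 0.63, -0.32, -1.71]), 'wrist_torque': array([ 0.05, -0.02,  0.  ]), 'grip_width': np.float64(19.54), 'grasp_force': np.float64(39.16)}
True
{'t': np.float64(10.2), 'eef_pos': array([ 550.32, -272.26,  114.04]), 'force': array([ 0.34, -0.6 ,  3.46]), 'wrist_torque': array([ 0.  , -0.06,  0.03]), 'grip_width': np.float64(19.56), 'grasp_force': np.float64(39.84)}
{'t': np.float64(10.6), 'eef_pos': array([ 550.33, -272.23,  114.02]), 'force': array([ 1.57, -0.71,  5.2 ]), 'wrist_torque': array([-0.08, -0.2 , -0.05]), 'grip_width': np.float64(19.43), 'grasp_force': np.float64(40.07)}
```

View pics/i.png

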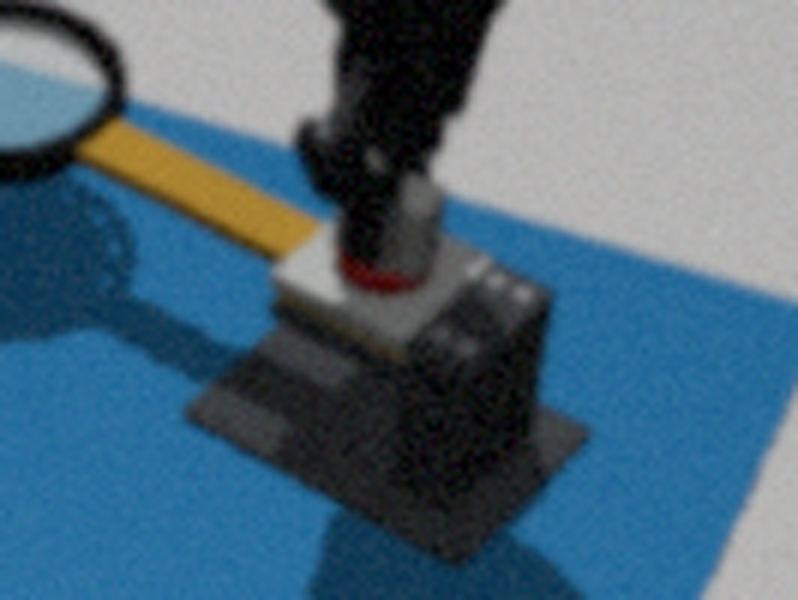

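The flange sits flat on the bracket top (crop (385,275)). TCP z is 114.0, the predicted home height, and the button is still in. I'll release and retreat.

```bash
python3 - <<'E'
from h import *
ctrl.gripper_to(60); ctrl.hold(.2); s=st()
print(ctrl.move_l(s["eef_pos"]+[0,0,100],vel=70,threshold=8)); st()
ctrl.move_ptp([400,-100,300],rot(-6.5,-1)); st()
i,d=optics.grab_frame("side"); j,e=optics.grab_frame("top")
c=lambda a,u,v:cv2.resize(cv2.convertScaleAbs(a[v-60:v+60,u-40:u+40,::-1],alpha=1.4),(400,600),interpolation=cv2.INTER_CUBIC)
cv2.imwrite("pics/e.png",np.hstack([c(i,394,165),c(j,484,260)]))
print(world("side",d,392,165),world("top",e,484,266))
E
```

```text
{'t': np.float64(11.32), 'eef_pos': array([ 549.13, -271.42,  112.56]), 'force': array([-0.11,  0.38, -0.21]), 'wrist_torque': array([-0.01,  0.03,  0.02]), 'grip_width': np.float64(60.08), 'grasp_force': np.float64(0.0)}
False
{'t': np.float64(12.89), 'eef_pos': array([ 548.8 , -271.2 ,  211.87]), 'force': array([-1.21, -0.97, -0.21]), 'wrist_torque': array([ 0.02,  0.03, -0.  ]), 'grip_width': np.float64(60.24), 'grasp_force': np.float64(0.0)}
{'t': np.float64(13.85), 'eef_pos': array([ 400.48, -100.47,  299.96]), 'force': array([ 0.1 , -0.75,  0.68]), 'wrist_torque': array([-0.02,  0.03, -0.02]), 'grip_width': np.float64(60.04), 'grasp_force': np.float64(0.0)}
[ 553.01928935 -260.28634374  120.07589144] [ 549.31507927 -260.06117811  122.2403875 ]
```

View pics/e.png

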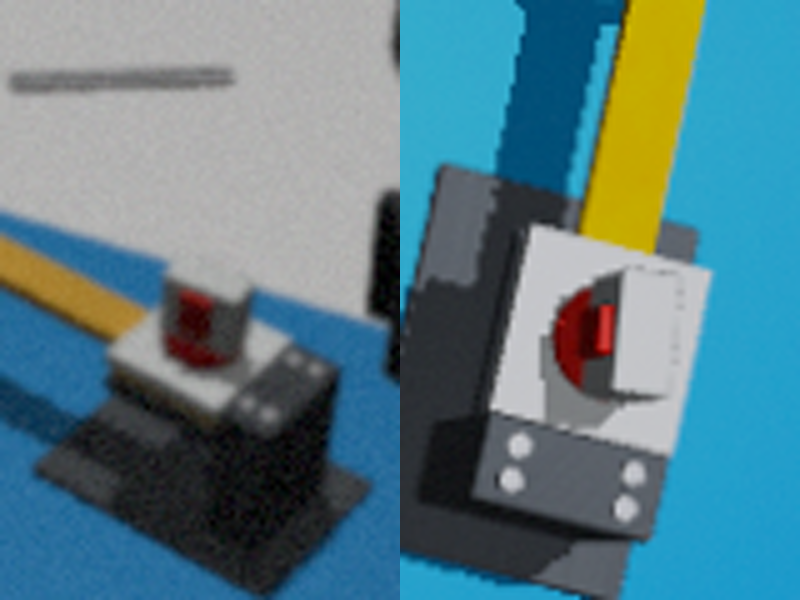

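The red pin stands upright with its flange flat on the bracket (side crop (205,350)), and the button is sprung out (top crop (598,330)). I'll hand in.

```bash
python3 -c "
from h import *
print(ctrl.finish_job())"
```

```text
the job is handed in; nothing more can be done
None
```

The job is handed in: the last picture showed the red pin upright and seated in the bracket with its button sprung out; the blue pin was never touched, and the robot stood clear at about 14 s.

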